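# Refit the sprung roller of the sample-rack track

### The arm

A 7-joint arm with a two-finger parallel gripper is mounted at the origin on the work surface. World frame = base frame: x ahead of the robot, y to its left, z up, the work surface at z = 0. Lengths are in m, angles in rad, forces in N, time in s.
With the tool pointing down it reaches from about 0.425 to 0.925 m from the base axis. Payload 6.8 kg.
Tool frame: the origin (TCP) lies midway between the tips of the shut fingers; the grasp point (between the pads) lies r.grip_point_offset behind it (r.grip_point_offset is the distance from the TCP to the grasp point, in m); z points along the fingers, y is the direction in which the jaws open and shut (so a half turn about z gives the same grasp; the last joint's range is limited). The gripper opens to 85 mm and grips with 20 to 120 N. Pads are 22 mm wide; open, the fingers measure 114 mm over their backs; the gripper's body (76 mm by 85 mm) begins 54 mm behind the grasp point. The pads swing forward as they close: fully open they stand 13 mm farther back than shut.
Start: joints at [-1.283, 0.477, 0.022, 1.555, -0.011, 1.109, -0.083], TCP at [0.26, 0.623, 0.231] pointing down, gripper open.
Joint ranges: [-2.96, 2.96], [-0.34, 2.1], [-1.41, 1.46], [0.24, 2.44], [-1.37, 4.51], [0.17, 1.92], [-2.96, 2.96]. Speed limits (rad/s): [2.39, 2.39, 3.14, 3.14, 3.14, 3.14, 3.14].

### API

Orientations are given as a rotation vector (axis times angle).
In Python, from bench import r gives the robot as it stands. The module is installed in compiled form; this text tells all that it offers.
- The arm moves only by the tool play_rows, never from a script. Its argument "deltas" is a list of rows, each a list of 3 entries, a list of its own where there are three numbers: the finger opening in mm, from 0 to 85.4, then the shift along the tool's x, y, z in mm, then the turn, a rotation vector about the tool's x, y, z in rad. A call has 1 to 8 rows; each row is the pose to reach, as a shift and turn from the pose measured when the call began, along the tool's axes at that moment; what a row does not reach only later rows make up. A row lasts 1/8 s, in which the tool goes at most 62.5 mm and 10.7 degrees, less where a joint would pass 70% of its speed; a pose out of reach is approached as far as the arm can. A call with a gripper value outside its range is refused whole. The fingers move at their own pace and stop on an object; "squeeze" is the grip in N (left out, the last holds). Time passes only in rows, so rows that repeat a pose let the fingers close. It gives the time, the measured TCP pose, the force and the opening at its end, in the units of the state.
- r.get_obs(): the state, without advancing time (a new reading comes with each control period).
- r.grab_frame(name): name is "scene" or "top"; returns (picture, depth): 400x640x3 uint8, red, green, blue; 400x640 float32, m along the optical axis (not along the pixel's ray), 0 where there is no reading.
- r.camera_model(name): a dict with "mtx" (3x3 intrinsics, pixels), "D" ([k1, k2, p1, p2, k3] as OpenCV has them; the pictures are not rectified), "rvec" (rotation vector, rad) and "tvec" (3), from world to camera coordinates, as OpenCV has them. Camera axes: x right, y down, z forward; pixel columns grow to the right and rows downward; lengths in m; the calibration is good to about 2 mm. A picture is of the moment at which its call begins. camera_model takes no time and is no camera call.
- r.hand_in(): hands the job in, once; it reports no verdict.
The state is a dict: "clock": time; "joints": joint angles; "qvel": joint speeds; "tau": joint torques, N m; "tcp_pos": TCP position; "orientation": TCP orientation; "contact_force": force on the tool from outside, world axes, zero at the start; "moment": the same for the moment, N m; "grip_width": finger opening in m.
Only numpy, scipy, OpenCV 4.12 (cv2) and the standard library are available. Lean on these libraries where they do the work, as an engineer would, in place of code of your own. Each camera call takes 0.05 s, during which the arm holds its last target. There are 200 camera calls.

### The job

Take the loose roller from its white cradle and refit it in the empty middle bay of the tube-rack roller track, its long sprung pin in the cup of the tall rail and its short fixed pin in the cup of the low rail. Squeeze the sprung pin in just far enough to pass between the rails, without forcing it against its stop or ramming the rails, let it spring out so that both pins sit fully in their cups, and let go. Leave the tube rack, the bottle and the steel tray where they stand.

Things in the scene. Friction and masses are not known exactly. Their poses are not given: they have to be found in the camera images.
- track: Short roller track for tube racks, fixed to the bench on a grey bed plate 310 x 240 x 12 mm. Origin: centre of the bed's underside; x along the track, y across it, z up. Two rails run along x, flat upright inner faces 165 mm apart. White rollers (30 mm diameter, axes 75 mm above the bench) stay at x = -85 and +85 mm; the bay at x = 0 between them is empty.
- bay (a point): Point over the bed's centre at the height of the cups' axis, 75 mm above the bench; axes as the track's. The rail pair (rails, cups and both fitted rollers together) is clamped anywhere up to 16 mm off this point along y. The clamp holds during the job, but the offset is NOT in the reported poses and has to be felt or seen.
- tall_side (a point): Where the tall rail's cup mouth would be with the rail pair centred (82.5 mm from the bay point along +y; truly within 16 mm along y). Tall rail: 14 mm thick, top 115 mm above the bench; its inner face is plain and flat above and around the cup, a round blind hole of 13 mm bore, 4 mm deep, axis along y and 75 mm above the bench.
- low_side (a point): Where the low rail's cup mouth would be with the rail pair centred (82.5 mm from the bay point along -y; truly within 16 mm along y, shifted as the tall rail is). Low rail: 14 mm thick, top 88 mm above the bench; its cup is a round blind hole of 13 mm bore, 9 mm deep, axis along y and 75 mm above the bench.
- roller_center (a point): Centre of the loose roller: white tube 30 mm diameter, 150 mm long, about 0.18 kg, lying level in a white cradle, axis 50 mm above the bench; y axis along the roller to the sprung pin. Pins: steel, 10 mm thick, tapered to 6 mm over the last 3 mm. With the sprung pin home in the tall rail's cup and pressed in 8 mm or more (about 10.5 N), the fixed pin clears the low rail's face.
- sprung_end (a point): Centre of the tube's end face at the sprung-pin end, 75 mm from the roller's centre (fixed to the tube, not to the moving pin). The sprung pin stands 20 mm out of it; it starts to give at about 2.5 N, takes 1 N more per mm, and meets its stop after 11 mm (about 13.5 N).
- plain_end (a point): Centre of the tube's other end face, 75 mm from the roller's centre. The fixed pin stands 7 mm out of it and does not move.
- cradle: White cradle fixed to the bench: base 75 x 150 mm, 8 mm thick; two V-supports, 12 mm wide, 110 mm apart and about 50 mm high, leave the roller's middle free to grasp. Origin: centre of its underside; y along the roller lying in it.
- tube_rack: Bystander: white tube rack with capped tubes, 90 x 240 x 92 mm, origin at the centre of its underside.
- gel_bottle: Bystander: bottle, 60 mm diameter, 140 mm tall, origin at the centre of its underside.
- swab_tray: Bystander: open steel tray 140 x 150 x 35 mm, origin at the centre of its underside.
Not all that is in view belongs to the job. Of the things shaped like the part that bears roller_center, the white one is meant.

How it is judged:
By the outcome, as a careful person would: the job done as asked, in the order asked, and still so for the second after the job is handed in, with the robot touching nothing.
It also fails if it takes over 54 s, if anything falls off the work surface, if the arm or the gripper's body presses on something with over 40 N, if the wrist force passes 120 N, or if a joint passes its speed limit or range.

## Working session

There is one attempt and no reset: what is moved stays moved. The work goes in short steps, Python scripts to look and compute and a tool call to move; the robot and the scene stay as the last step left them, time stands still between calls to the robot, and variables do not carry over. Pictures are saved under pics/ and viewed, about 8 in all and at most 12, crops included, and the job is handed in when it is done.

Besides the shell and the picture viewer there is one more tool, called after "Call:" as name(argument=value, ...), one argument or row to a line, values as JSON. play_rows: Moves the arm, as the interface text tells. Its arguments: {"type":"object","properties":{"deltas":{"type":"array"},"squeeze":{"type":"number"}},"required":["deltas"]}

```bash
mkdir -p pics; ls
python3 - <<'E'
from bench import r
import cv2,numpy as np
print(r.get_obs(), r.grip_point_offset)
for n in("scene","top"):
    p,d=r.grab_frame(n); cv2.imwrite(f"pics/{n}0.png",p[:,:,::-1]); np.savez(f"{n}0.npz",p=p,d=d)
    m=r.camera_model(n); print(n,m)
E
```

```text
pics
{'clock': 0.0, 'joints': array([-1.28310524,  0.47777289,  0.02230845,  1.55644129, -0.01150373,
        1.10932175, -0.08306672]), 'qvel': array([-1.81049359e-03, -1.03672608e-03, -1.75784624e-05, -1.14866607e-03,
       -2.84420546e-04,  1.46289966e-04,  2.43624727e-04]), 'tau': array([ 4.23439287e-04, -5.96453476e+01,  1.60813205e+00, -2.81180549e+01,
        1.25112713e-02,  9.45131615e-03,  4.52713903e-05]), 'tcp_pos': array([0.26000408, 0.62227103, 0.23034765]), 'orientation': array([-6.17484419e-01, -3.08006321e+00,  2.82647077e-03]), 'contact_force': array([ 0.28469823, -0.08057042, -0.25108196]), 'moment': array([-0.01512199,  0.01663054,  0.00342793]), 'grip_width': 0.08545858768752058} 0.0187
scene {'mtx': array([[402.88911438,   0.        , 314.42013554],
       [  0.        , 402.88911438, 204.69161474],
       [  0.        ,   0.        ,   1.        ]]), 'D': array([0.02282897, 0.        , 0.        , 0.        , 0.        ]), 'rvec': array([ 2.10210153,  1.27256996, -0.51227731]), 'tvec': array([-0.2157149 , -0.25250957,  1.44192981])}
top {'mtx': array([[505.20366913,   0.        , 321.50291722],
       [  0.        , 505.20366913, 200.83130428],
       [  0.        ,   0.        ,   1.        ]]), 'D': array([-0.16629729,  0.        ,  0.        ,  0.        ,  0.        ]), 'rvec': array([ 2.15115446, -2.09233969,  0.19543695]), 'tvec': array([0.0113176 , 0.48924928, 1.66661822])}
```

View pics/scene0.png

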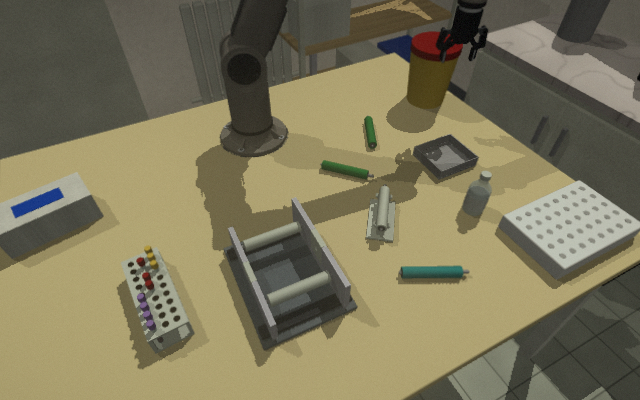

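View pics/top0.png

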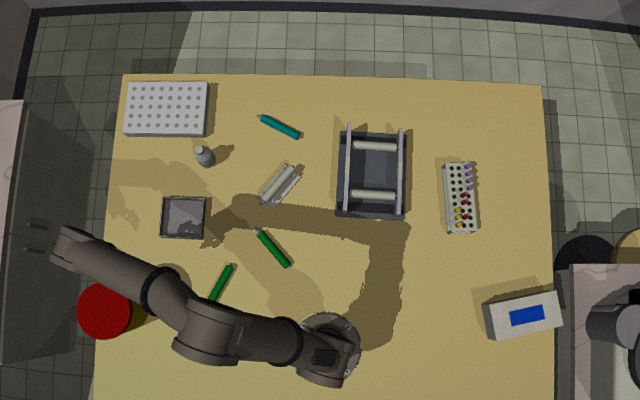

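The scene view shows the track around (290,280) and the white roller in its cradle at (383,210). In the top view the track is around (372,175), with the tall rail at x≈348 and the low rail at x≈402, and the roller is at (279,183).

```bash
cat > h.py <<'E'
import cv2,numpy as np
from bench import r
from scipy.spatial.transform import Rotation as R
def cam(n):
    m=r.camera_model(n); return m["mtx"],m["D"],cv2.Rodrigues(m["rvec"])[0],m["tvec"]
def cloud(n,d):
    K,D,Rm,t=cam(n); v,u=np.mgrid[:400,:640]
    q=cv2.undistortPoints(np.stack([u,v],-1).reshape(-1,1,2).astype(float),K,D).reshape(400,640,2)
    return (np.dstack([q,np.ones((400,640))])*d[...,None]-t)@Rm
def ray(n,uv,z):
    K,D,Rm,t=cam(n); q=cv2.undistortPoints(np.array(uv,float).reshape(-1,1,2),K,D).reshape(-1,2)
    w=np.c_[q,np.ones(len(q))]@Rm; c=-Rm.T@t
    return c+w*((z-c[2])/w[:,2])[:,None]
def proj(n,P):
    m=r.camera_model(n); return cv2.projectPoints(np.array(P,float).reshape(-1,1,3),m["rvec"],m["tvec"],m["mtx"],m["D"])[0].reshape(-1,2)
E
python3 - <<'E'
from h import *
z=np.load("top0.npz");P=cloud("top",z["d"])
def rect(m,name):
    m=m.astype(np.uint8);k,l,s,c=cv2.connectedComponentsWithStats(m)
    for i in np.argsort(-s[1:,4])[:4]+1:
        if s[i,4]<15: continue
        q=P[l==i]; rr=cv2.minAreaRect((q[:,:2]*1000).astype(np.float32)); print(name,s[i],np.round(np.median(q,0),4),np.round(rr[0],1),np.round(rr[1],1),round(rr[2],2))
U,V=np.meshgrid(range(640),range(400)); roi=(U>325)&(U<420)&(V>110)&(V<230)
Z=P[...,2]
rect(roi&(Z>.106)&(Z<.13),"tall");rect(roi&(Z>.08)&(Z<.1),"low/roll")
rect(roi&(Z>.004)&(Z<.13),"track")
roi2=(U>245)&(U<315)&(V>150)&(V<220)
rect(roi2&(Z>.055)&(Z<.08),"roller");rect(roi2&(Z>.004),"cradle")
t=cv2.resize(z["p"][110:225,250:420,::-1],None,fx=4.6,fy=4.6,interpolation=cv2.INTER_CUBIC);
s=cv2.resize(np.load("scene0.npz")["p"][170:345,215:415,::-1],None,fx=4,fy=4*0+3.4,interpolation=cv2.INTER_CUBIC)
cv2.imwrite("pics/t1.png",t);cv2.imwrite("pics/s1.png",s[:600])
E
```

```text
tall [343 123   9  88 376] [ 0.5947 -0.0559  0.1146] [597.8 -56.3] [ 14.4 298.5] 88.01
low/roll [396 128   7  87 368] [ 0.5862 -0.2354  0.0873] [ 593.6 -234.9] [ 18.2 299.4] 88.09
low/roll [350 189  46  11 348] [ 0.5099 -0.1425  0.0874] [ 510.5 -144.2] [151.2  30. ] 87.9
low/roll [352 141  45  11 306] [ 0.6772 -0.1517  0.0868] [ 678.2 -148.8] [150.5  30.1] 87.57
track [ 331  122   82  100 5829] [ 0.5873 -0.145   0.0167] [ 607.6 -156.8] [273.3 346.3] 85.8
roller [260 164  35  38 347] [0.5434 0.1771 0.0625] [545.3 175. ] [ 29.2 160.6] 52.54
cradle [255 163  48  46 898] [0.5403 0.1734 0.0366] [387.8 144.5] [476.5 169.2] 11.26
```

View pics/t1.png

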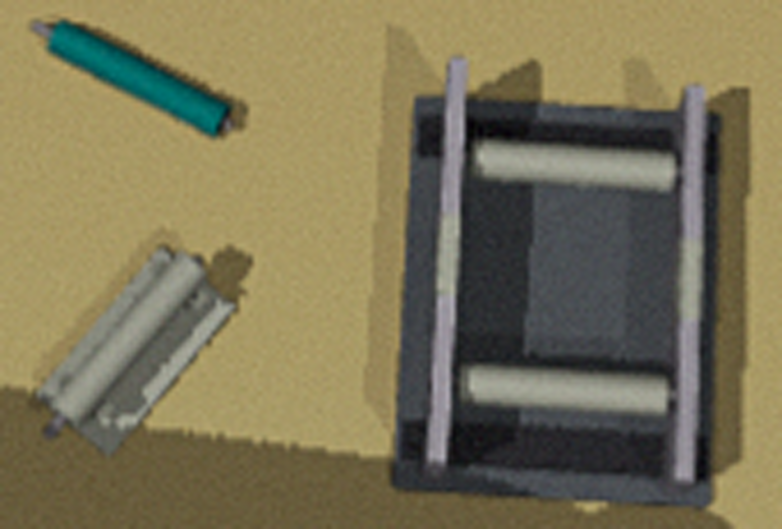

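View pics/s1.png

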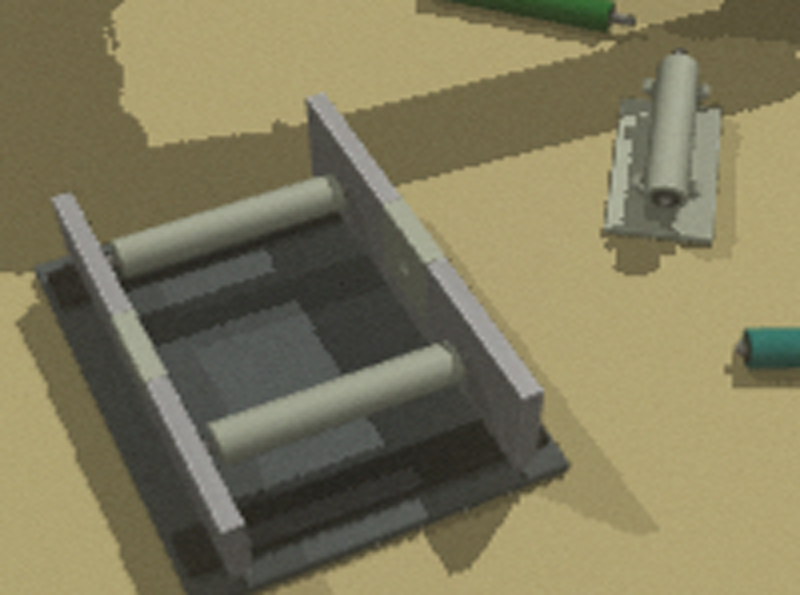

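The long sprung pin is at the roller's lower-left end in the top crop, at (52,430), which is the -x,+y direction. The tall rail is the left one (+y), and pale patches mark the cups on both rails. Next I refine the fits.

```bash
cat > fit.py <<'E'
from h import *
def tube(P,m,ang,hz):
    u=np.array([np.cos(ang),np.sin(ang)]);q=P[m][:,:2]
    # refine axis
    c=q.mean(0)
    for _ in range(5):
        n=np.array([-u[1],u[0]]);s=(q-c)@u;w=(q-c)@n
        k=(abs(s)<60)&(abs(w)<17); b=np.linspace(-60,60,13);i=np.digitize(s[k],b)
        ss=[];ww=[]
        for j in range(1,13):
            a=w[k][i==j]*1
            if len(a)>3: ss.append(s[k][i==j].mean());ww.append((a.min()+a.max())/2)
        p=np.polyfit(ss,ww,1);c=c+n*p[1];u=u+n*p[0];u/=np.linalg.norm(u)
    return c,u
E
python3 - <<'E'
from h import *
U,V=np.meshgrid(range(640),range(400))
for name in("top","scene"):
    z=np.load(name+"0.npz");P=cloud(name,z["d"])*1000;Z=P[...,2];X=P[...,0];Y=P[...,1]
    box=lambda a,b,c,d:(X>a)&(X<b)&(Y>c)&(Y<d)
    for nm,m in(("tall",box(440,760,-80,-30)&(Z>108)&(Z<122)),("low",box(440,760,-260,-215)&(Z>80)&(Z<95))):
        q=P[m];c=q.mean(0);p=np.polyfit(q[:,0]-600,q[:,1],1);res=q[:,1]-np.polyval(p,q[:,0]-600)
        print(name,nm,len(q),"y@600=%.1f slope deg %.2f"%(p[1],np.degrees(np.arctan(p[0]))),"w",np.round(np.percentile(res,[2,98]),1),"x ext",np.round(np.percentile(q[:,0],[1,99]),1),"z%.1f"%np.median(q[:,2]))
    for nm,m,zt in(("R1",box(470,550,-228,-65),75),("R2",box(640,720,-228,-65),75),("R",box(460,640,90,260),50)):
        m=m&(Z>zt+6)&(Z<zt+19);q=P[m];
        rr=cv2.minAreaRect(q[:,:2].astype(np.float32))
        c=q.mean(0)[:2];u=np.linalg.svd(q[:,:2]-c)[2][0]; u=u*np.sign(u[1]);n=np.array([-u[1],u[0]])
        s=(q[:,:2]-c)@u;w=(q[:,:2]-c)@n
        print(name,nm,len(q),"mean",c.round(1),"ang %.2f"%np.degrees(np.arctan2(u[1],u[0])),"s",np.percentile(s,[0,1,99,100]).round(1),"w",np.percentile(w,[1,99]).round(1),"mid",(c+u*(s.min()+s.max())/2+n*(w.min()+w.max())/2).round(1),"ztop %.1f"%np.percentile(q[:,2],95))
E
```

```text
top tall 355 y@600=-56.3 slope deg -1.89 w [-6.7  6.8] x ext [452.7 743.4] z114.6
top low 390 y@600=-234.0 slope deg -1.15 w [-9.1 17. ] x ext [446.1 737.5] z87.1
top R1 332 mean [ 509.5 -147.9] ang 87.02 s [-80.5 -79.5  78.6  79.4] w [-15.3  23.4] mid [ 505.5 -148.2] ztop 92.5
top R2 277 mean [ 677.3 -151.2] ang 87.37 s [-72.9 -71.4  75.3  81.5] w [-14.1  13.7] mid [ 677.7 -146.9] ztop 92.0
top R 306 mean [541.9 177.5] ang 142.58 s [-84.6 -77.5  71.8  87.5] w [-14.   13.8] mid [540.8 178.5] ztop 67.7
scene tall 649 y@600=-58.6 slope deg -1.84 w [-6.6  7.5] x ext [455.8 750.8] z113.7
scene low 766 y@600=-235.3 slope deg -1.37 w [-8.6 19.1] x ext [450.9 744.7] z87.1
scene R1 482 mean [ 517.  -148.5] ang 86.91 s [-81.1 -79.6  76.5  78.7] w [-11.2  21.8] mid [ 501.7 -148.8] ztop 90.2
scene R2 714 mean [ 686.2 -146. ] ang 88.96 s [-80.8 -78.2  79.3  80.1] w [-22.3  30.3] mid [ 679.5 -146.2] ztop 90.9
scene R 384 mean [552.6 170. ] ang 142.61 s [-74.3 -68.3  80.1  82. ] w [-13.   12.7] mid [549.6 172.4] ztop 65.4
```

```bash
cat >> h.py <<'E'
def state():
    o=r.get_obs();p=o["tcp_pos"]*1000;M=R.from_rotvec(o["orientation"]);return o,p,M
def level(jaw):  # tool down, jaw (tool y) axis at world angle jaw deg
    j=np.radians(jaw);y=np.array([np.cos(j),np.sin(j),0]);z=np.array([0,0,-1.]);return R.from_matrix(np.c_[np.cross(y,z),y,z])
def delta(p1,M1):
    o,p,M=state();print("shift",M.inv().apply(np.array(p1)-p).round(1),"turn",(M.inv()*M1).as_rotvec().round(4))
def rep():
    o,p,M=state();print("t %.2f"%o["clock"],"p",p.round(1),"F",o["contact_force"].round(1),"M",o["moment"].round(2),"w %.1f"%(o["grip_width"]*1000),"q",o["joints"].round(2)); print("axes x,y,z",M.as_matrix().T.round(3).tolist())
E
python3 -c "
from h import *
rep();delta([545.5,175,150],level(52.6));delta([545.5,175,30],level(52.6))"
```

```text
t 0.10 p [260.1 622.3 230.4] F [-0.1  0.4  0.2] M [-0.03  0.01 -0.  ] w 85.6 q [-1.28  0.48  0.02  1.56 -0.01  1.11 -0.08]
axes x,y,z [[-0.923, 0.386, -0.0], [0.386, 0.923, -0.002], [-0.001, -0.002, -1.0]]
shift [-435.8 -302.5   81. ] turn [-0.0016  0.0003  0.2569]
shift [-435.8 -302.3  201. ] turn [-0.0016  0.0003  0.2569]
```

Call:
play_rows(
  deltas=[
    [85,[-60,-42,8],[0,0,0.06]],
    [85,[-115,-80,20],[0,0,0.12]],
    [85,[-165,-115,30],[0,0,0.18]],
    [85,[-215,-150,40],[0,0,0.257]],
    [85,[-265,-185,50],[0,0,0.257]],
    [85,[-315,-219,60],[0,0,0.257]],
    [85,[-365,-253,70],[0,0,0.257]],
    [85,[-415,-288,78],[0,0,0.257]],
  ],
  squeeze=60,
)

```text
clock: 1.1
tcp_pos: [0.5263, 0.2045, 0.154]
orientation: [-1.007, -2.976, 0.003]
contact_force: [0.6, 1.6, 0.5]
grip_width: 0.0847
```

```bash
python3 -c "
from h import *
rep();delta([545.5,175,150],level(52.6));delta([545.5,175,30],level(52.6))"
```

```text
t 1.10 p [526.3 204.5 154. ] F [0.6 1.6 0.5] M [ 0.05 -0.    0.03] w 84.7 q [-0.64  0.39  0.2   1.91 -0.1   0.86  0.53]
axes x,y,z [[-0.795, 0.607, -0.0], [0.607, 0.795, -0.002], [-0.001, -0.002, -1.0]]
shift [-33.2 -11.8   4. ] turn [-0.0018  0.0003  0.0004]
shift [-33.2 -11.5 124. ] turn [-0.0018  0.0003  0.0004]
```

Call:
play_rows(
  deltas=[
    [70,[-33,-11.7,5],[-0.002,0,0]],
    [70,[-33,-11.7,20],[-0.002,0,0]],
    [70,[-33.2,-11.6,60],[-0.002,0,0]],
    [70,[-33.2,-11.5,100],[-0.002,0,0]],
    [70,[-33.2,-11.5,124],[-0.002,0,0]],
    [70,[-33.2,-11.5,124],[-0.002,0,0]],
  ],
)

```text
clock: 1.85
tcp_pos: [0.5431, 0.1756, 0.0279]
orientation: [-1.003, -2.973, 0.004]
contact_force: [-0.9, -0.0, 0.5]
grip_width: 0.07
```

```bash
python3 -c "
from h import *
rep();delta([545.5,175,30],level(52.6))"
```

```text
t 1.85 p [543.1 175.6  27.9] F [-0.9 -0.   0.5] M [ 0.02  0.08 -0.01] w 70.0 q [-0.55  0.58  0.17  1.96 -0.16  0.62  0.64]
axes x,y,z [[-0.796, 0.606, 0.003], [0.606, 0.796, -0.004], [-0.004, -0.001, -1.0]]
shift [-2.2  1.  -2.2] turn [-0.0039 -0.0026  0.0021]
```

Call:
play_rows(
  deltas=[
    [50,[-2.2,1,-2],[0,0,0]],
    [28,[-2.2,1,-2],[0,0,0]],
    [10,[-2.2,1,-2],[0,0,0]],
    [10,[-2.2,1,-2],[0,0,0]],
    [10,[-2.2,1,-2],[0,0,0]],
  ],
  squeeze=40,
)

```text
clock: 2.48
tcp_pos: [0.5469, 0.1762, 0.0313]
orientation: [-1.003, -2.975, -0.0]
contact_force: [-0.7, 1.9, 7.1]
grip_width: 0.0286
```

```bash
python3 -c "
from h import *
rep()
for n in('top','scene'):
    p,d=r.grab_frame(n);np.savez(n+'1.npz',p=p,d=d)
    u=proj(n,[.545,.175,.05])[0].astype(int);c=p[u[1]-50:u[1]+50,u[0]-55:u[0]+55,::-1];cv2.imwrite('pics/g'+n+'.png',c)
a=[cv2.resize(cv2.imread('pics/g%s.png'%n),(390,360),interpolation=cv2.INTER_CUBIC) for n in('top','scene')]
cv2.imwrite('pics/g1.png',np.hstack(a))"
```

```text
t 2.48 p [546.9 176.2  31.3] F [-0.7  1.9  7.1] M [ 0.51 -0.07  0.02] w 28.6 q [-0.55  0.58  0.17  1.95 -0.16  0.62  0.64]
axes x,y,z [[-0.796, 0.606, 0.001], [0.606, 0.796, -0.0], [-0.001, 0.0, -1.0]]
```

View pics/g1.png

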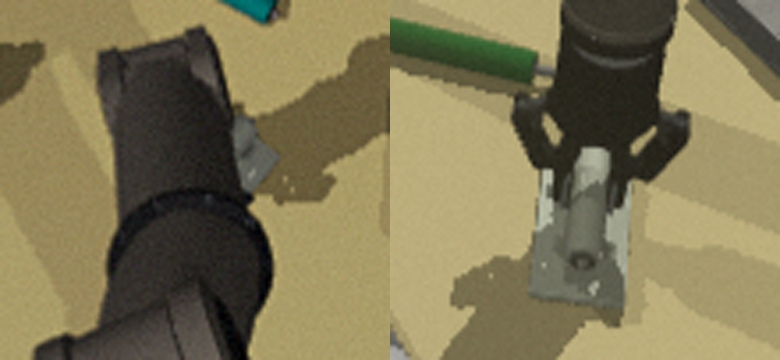

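```bash
python3 -c "
from h import *
delta([546.9,176.2,160],level(52.6));delta([596,-150,160],level(-1.9))"
```

```text
shift [   0.2   -0.  -128.7] turn [-0.0005 -0.0015  0.0023]
shift [-236.4 -229.9 -129. ] turn [-0.0012 -0.0011  0.9535]
```

Call:
play_rows(
  deltas=[
    [10,[0,0,-3],[0,0,0]],
    [10,[0,0,-15],[0,0,0]],
    [10,[0,0,-40],[0,0,0]],
    [10,[0,0,-80],[0,0,0]],
    [10,[0,0,-115],[0,0,0]],
    [10,[0,0,-130],[0,0,0]],
    [10,[0,0,-130],[0,0,0]],
  ],
  squeeze=80,
)

```text
clock: 3.45
tcp_pos: [0.5473, 0.1761, 0.1619]
orientation: [-1.004, -2.976, -0.001]
contact_force: [-0.8, -0.4, -2.3]
grip_width: 0.0278
```

```bash
python3 -c "
from h import *
rep();delta([596,-150,160],level(-1.9))"
```

```text
t 3.45 p [547.3 176.1 161.9] F [-0.8 -0.4 -2.3] M [ 0.02  0.01 -0.03] w 27.8 q [-0.59  0.39  0.22  1.88 -0.11  0.88  0.6 ]
axes x,y,z [[-0.796, 0.606, 0.001], [0.606, 0.796, 0.001], [-0.0, 0.001, -1.0]]
shift [-236.3 -230.     1.5] turn [ 2.000e-04 -1.100e-03  9.534e-01]
```

Call:
play_rows(
  deltas=[
    [10,[-20,-20,0],[0,0,0.12]],
    [10,[-60,-58,0],[0,0,0.26]],
    [10,[-100,-97,0],[0,0,0.4]],
    [10,[-140,-136,0],[0,0,0.54]],
    [10,[-180,-175,0],[0,0,0.68]],
    [10,[-215,-209,0],[0,0,0.82]],
    [10,[-236,-230,1],[0,0,0.953]],
    [10,[-236,-230,1],[0,0,0.953]],
  ],
)

```text
clock: 4.45
tcp_pos: [0.5941, -0.1532, 0.1586]
orientation: [-2.262, -2.177, 0.005]
contact_force: [-0.6, -0.2, -2.1]
grip_width: 0.0279
```

```bash
python3 -c "
from h import *
rep()
for n in('top','scene'):
    p,d=r.grab_frame(n);np.savez(n+'2.npz',p=p,d=d)
    u=proj(n,[.595,-.15,.1])[0].astype(int);c=p[u[1]-65:u[1]+65,u[0]-70:u[0]+70,::-1];cv2.imwrite('pics/h'+n+'.png',c); print(n,u-[70,65])
a=[cv2.resize(cv2.imread('pics/h%s.png'%n),None,fx=400/140,fy=400/140,interpolation=cv2.INTER_CUBIC) for n in('top','scene')]
cv2.imwrite('pics/h2.png',np.hstack(a))"
```

```text
t 4.45 p [ 594.1 -153.2  158.6] F [-0.6 -0.2 -2.1] M [-0.02  0.03  0.  ] w 27.9 q [-0.22  0.49  0.5   1.8  -0.29  0.92  0.37]
axes x,y,z [[0.038, 0.999, -0.001], [0.999, -0.038, -0.004], [-0.004, -0.001, -1.0]]
top [304 102]
scene [212 188]
```

View pics/h2.png

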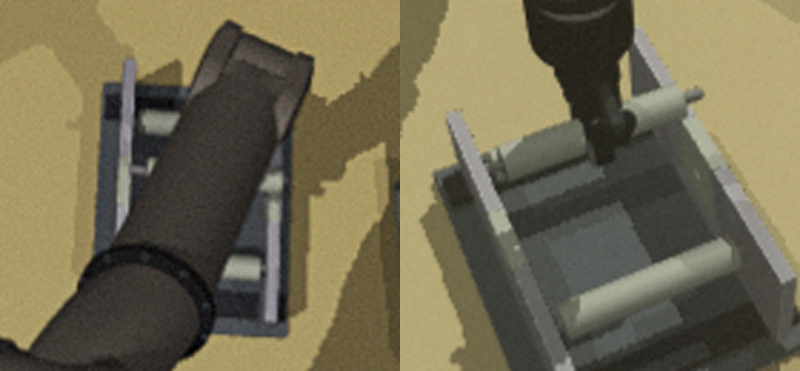

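Left (top view): the roller ends show on both sides of the arm, with the sprung pin over the tall rail at (145,168) in the crop. Right (scene view): the held roller is level, its pin is at (695,95), and the tall rail's cup hole shows near (697,172).

Run:
```python
from h import *
for n in("top","scene"):
    z=np.load(n+"2.npz");P=cloud(n,z["d"])*1000;p=z["p"].astype(int);X,Y,Z=P[...,0],P[...,1],P[...,2]
    m=(Z>160)&(Z<200)&(p.min(2)>95)&(abs(X-594)<30)&(abs(Y+153)<120)
    q=P[m];v,u=np.nonzero(m)
    for lo,hi in((-260,-215),(-215,-190),(-190,-150),(-150,-115),(-115,-70),(-70,-40)):
        k=(q[:,1]>lo)&(q[:,1]<hi)
        if k.sum()>2: print(n,lo,k.sum(),"x",np.percentile(q[k,0],[2,50,98]).round(1),"y",np.percentile(q[k,1],[0,100]).round(1),"z",np.percentile(q[k,2],[5,50,98]).round(1))
    # patches on rails (light, yellowish-white) : rail-top pixels by height, print colour profile vs x
    z0=np.load(n+"0.npz");P0=cloud(n,z0["d"])*1000;c=z0["p"].astype(int)
    for nm,y0,zt in(("tall",-56.5,114.5),("low",-235,87.5)):
        m=(abs(P0[...,2]-zt)<5)&(abs(P0[...,1]-y0+.033*(P0[...,0]-597))<9)
        q=P0[m];s=c[m];rb=s[:,2]-s[:,0]
        pt=rb< (np.percentile(rb,5)+np.percentile(rb,80))/2
        k=pt&(abs(q[:,0]-597)<60)
        print(n,nm,"patch",k.sum(),np.percentile(q[k,0],[2,50,98]).round(1))
    # same on rays: cross-section of fitted rollers
```

```text
top -260 24 x [576.1 582.4 592.7] y [-227.5 -215.9] z [178.6 188.7 195.7]
top -215 17 x [576.4 580.2 590. ] y [-214.6 -205.1] z [177.  187.9 195.4]
top -115 9 x [589.  594.7 602.3] y [-84.2 -72.2] z [180.7 190.8 197.1]
top -70 6 x [593.2 595.3 598.3] y [-69.  -59.6] z [174.8 181.2 184.7]
top tall patch 65 [571.2 600.6 627. ]
top low patch 68 [565.9 593.3 621.7]
scene -260 28 x [582.7 590.6 596.8] y [-231.6 -215.3] z [184.6 189.9 192.8]
scene -215 22 x [583.8 592.6 600.6] y [-214.3 -190.8] z [187.7 189.5 192.6]
scene -190 20 x [583.9 598.  606.6] y [-189.6 -164.3] z [186.2 188.7 190.9]
scene -150 26 x [587.4 599.  608.9] y [-125.1 -115. ] z [183.6 189.6 193.1]
scene -115 156 x [588.7 602.5 611.7] y [-114.9  -70. ] z [181.7 188.8 192.5]
scene -70 11 x [596.4 600.3 602.3] y [-69.8 -58.2] z [178.5 180.7 182.7]
scene tall patch 121 [557.8 602.4 631.2]
scene low patch 130 [568.5 597.4 624.3]
```

```bash
cat >> h.py <<'E'
TH=np.radians(-1.95);EX=np.array([np.cos(TH),np.sin(TH),0]);EY=np.array([-np.sin(TH),np.cos(TH),0]);EZ=np.array([0,0,1.])
S,H=94.,18.7;CUP=np.array([601,-62.5,75.])
def pose(dx,dy,dz,t,s=S):  # sprung tip (uncompressed s) rel. to tall cup mouth, track axes; tilt deg
    t=np.radians(t);a=np.cos(t)*EY-np.sin(t)*EZ;zt=-(np.sin(t)*EY+np.cos(t)*EZ)
    return CUP+dx*EX+dy*EY+dz*EZ-a*s+zt*H, R.from_matrix(np.c_[a,EX,zt])
def goto(*k,**kw): delta(*pose(*k,**kw))
def tip():
    o,p,M=state();m=M.as_matrix();T=p-m[:,2]*H+m[:,0]*S-CUP
    F=o["contact_force"]
    print("tip dx %.1f dy %.1f dz %.1f"%(T@EX,T@EY,T@EZ),"tilt %.2f yaw %.2f roll %.2f"%(np.degrees(np.arcsin(-m[2,0])),np.degrees(np.arctan2(m[1,1],m[0,1])),np.degrees(np.arcsin(m[2,1]))),"F track x,y,z",np.round([F@EX,F@EY,F[2]],1),"axial %.1f"%(F@m[:,0]),"M",o["moment"].round(2),"w %.1f t %.2f"%(o["grip_width"]*1000,o["clock"]))
E
python3 -c "
from h import *
tip();goto(0,-10,75,12);goto(0,-10,28,12);print(level(0).as_matrix())"
```

```text
tip dx -3.5 dy 7.1 dz 102.6 tilt -0.08 yaw -1.82 roll -0.20 F track x,y,z [ 0.7  0.6 -2.1] axial 0.6 M [ 0.01 -0.01  0.03] w 28.0 t 4.55
shift [-19.    3.3   7.5] turn [-0.0032 -0.2109  0.0027]
shift [-19.    3.5  54.4] turn [-0.0032 -0.2109  0.0027]
[[ 0.  1.  0.]
 [ 1.  0.  0.]
 [ 0.  0. -1.]]
```

Call:
play_rows(
  deltas=[
    [10,[-10,2,3],[-0.003,-0.09,0.002]],
    [10,[-19,3.4,7],[-0.003,-0.17,0.003]],
    [10,[-19,3.4,8],[-0.003,-0.211,0.003]],
    [10,[-19,3.4,25],[-0.003,-0.211,0.003]],
    [10,[-19,3.4,45],[-0.003,-0.211,0.003]],
    [10,[-19,3.5,54],[-0.003,-0.211,0.003]],
    [10,[-19,3.5,54],[-0.003,-0.211,0.003]],
  ],
)

```text
clock: 5.42
tcp_pos: [0.5966, -0.1687, 0.1036]
orientation: [2.15, 2.076, -0.228]
contact_force: [-0.5, -0.3, -2.6]
grip_width: 0.0279
```

```bash
python3 -c "
from h import *
tip();goto(0,-4,28,12);goto(0,4,28,12)"
```

```text
tip dx -0.7 dy -10.4 dz 27.3 tilt 12.00 yaw -2.02 roll -0.13 F track x,y,z [-0.4 -0.3 -2.6] axial 0.3 M [ 0.28 -0.06  0.  ] w 27.9 t 5.42
shift [ 6.1  0.8 -2. ] turn [-0.0025  0.     -0.0007]
shift [14.   0.8 -3.7] turn [-0.0025  0.     -0.0007]
```

Call:
play_rows(
  deltas=[
    [10,[4,0.5,-1],[-0.002,0,0]],
    [10,[7,0.7,-1.8],[-0.002,0,0]],
    [10,[8,0.7,-2],[-0.002,0,0]],
    [10,[8,0.7,-2],[-0.002,0,0]],
  ],
)

```text
clock: 5.92
tcp_pos: [0.5979, -0.1606, 0.1042]
orientation: [2.149, 2.075, -0.225]
contact_force: [1.1, -1.1, -1.2]
grip_width: 0.0281
```

```bash
python3 -c "
from h import *
tip()"
```

```text
tip dx 0.3 dy -2.3 dz 28.0 tilt 12.01 yaw -2.00 roll 0.04 F track x,y,z [ 1.1 -1.  -1.2] axial -0.8 M [ 0.08 -0.11  0.02] w 28.1 t 5.92
```

Call:
play_rows(
  deltas=[
    [10,[1,0,-0.2],[0,0,0]],
    [10,[2,0,-0.4],[0,0,0]],
    [10,[2,0,-0.4],[0,0,0]],
  ],
)

```text
clock: 6.3
tcp_pos: [0.5979, -0.1592, 0.1044]
orientation: [2.149, 2.074, -0.226]
contact_force: [0.3, -3.5, -2.0]
grip_width: 0.0279
```

```bash
python3 -c "
from h import *
tip()"
```

```text
tip dx 0.4 dy -0.9 dz 28.1 tilt 12.05 yaw -2.02 roll 0.05 F track x,y,z [ 0.4 -3.5 -2. ] axial -3.0 M [-0.52 -0.04 -0.07] w 27.9 t 6.30
```

Call:
play_rows(
  deltas=[
    [10,[1,0,-0.2],[0,0,0]],
    [10,[1.5,0,-0.3],[0,0,0]],
    [10,[1.5,0,-0.3],[0,0,0]],
  ],
)

```text
clock: 6.68
tcp_pos: [0.598, -0.158, 0.1044]
orientation: [2.149, 2.074, -0.226]
contact_force: [0.5, -4.1, -1.7]
grip_width: 0.0278
```

```bash
python3 -c "
from h import *
tip()"
```

```text
tip dx 0.4 dy 0.3 dz 28.0 tilt 12.07 yaw -2.03 roll 0.05 F track x,y,z [ 0.7 -4.1 -1.7] axial -3.6 M [-0.83 -0.08 -0.03] w 27.8 t 6.67
```

```bash
python3 -c "
from h import *
goto(0,-4.5,28,12);goto(0,-4.5,-.4,12)"
```

```text
shift [-4.7 -0.2  1.2] turn [ 0.0006  0.0013 -0.0016]
shift [ 1.3 -0.2 28.9] turn [ 0.0006  0.0013 -0.0016]
```

Call:
play_rows(
  deltas=[
    [10,[-3,0,0.6],[0,0.001,-0.002]],
    [10,[-4.7,-0.2,1.2],[0,0.001,-0.002]],
    [10,[-4.5,-0.2,4],[0,0.001,-0.002]],
    [10,[-2,-0.2,15],[0,0.001,-0.002]],
    [10,[0,-0.2,24],[0,0.001,-0.002]],
    [10,[1.2,-0.2,28.5],[0,0.001,-0.002]],
    [10,[1.2,-0.2,28.8],[0,0.001,-0.002]],
  ],
)

```text
clock: 7.55
tcp_pos: [0.5973, -0.1628, 0.0754]
orientation: [2.148, 2.077, -0.227]
contact_force: [0.5, -0.1, -1.4]
grip_width: 0.0283
```

```bash
python3 -c "
from h import *
tip();goto(0,1,-.4,12)"
```

```text
tip dx -0.3 dy -4.5 dz -0.9 tilt 12.02 yaw -1.93 roll -0.02 F track x,y,z [ 0.5 -0.1 -1.4] axial 0.2 M [ 0.26 -0.01  0.02] w 28.3 t 7.55
shift [ 5.3  0.3 -1.6] turn [-0.0003  0.0004  0.0005]
```

Call:
play_rows(
  deltas=[
    [10,[2,0.3,-0.9],[0,0,0]],
    [10,[4,0.3,-1.3],[0,0,0]],
    [10,[5.3,0.3,-1.6],[0,0,0]],
    [10,[5.3,0.3,-1.6],[0,0,0]],
  ],
)

```text
clock: 8.05
tcp_pos: [0.5979, -0.157, 0.076]
orientation: [2.147, 2.077, -0.226]
contact_force: [-0.6, -0.4, -2.5]
grip_width: 0.0277
```

```bash
python3 -c "
from h import *
tip();goto(0,3,-.4,12);goto(0,4.5,-.4,12)"
```

```text
tip dx 0.0 dy 1.3 dz -0.3 tilt 12.01 yaw -1.90 roll -0.01 F track x,y,z [-0.6 -0.4 -2.5] axial 0.1 M [ 0.31  0.   -0.02] w 27.7 t 8.05
shift [ 1.7 -0.1 -0.2] turn [-0.0001  0.0002  0.0009]
shift [ 3.2 -0.1 -0.5] turn [-0.0001  0.0002  0.0009]
```

Call:
play_rows(
  deltas=[
    [10,[1.2,0,-0.2],[0,0,0.001]],
    [10,[2.2,0,-0.3],[0,0,0.001]],
    [10,[3.2,0,-0.5],[0,0,0.001]],
    [10,[3.2,0,-0.5],[0,0,0.001]],
  ],
)

```text
clock: 8.55
tcp_pos: [0.5978, -0.1545, 0.0759]
orientation: [2.148, 2.075, -0.227]
contact_force: [-0.0, -5.1, -1.2]
grip_width: 0.0279
```

```bash
python3 -c "
from h import *
tip()"
```

```text
tip dx 0.0 dy 3.8 dz -0.4 tilt 12.06 yaw -1.99 roll -0.00 F track x,y,z [ 0.2 -5.1 -1.2] axial -4.7 M [-0.66  0.07  0.02] w 27.9 t 8.55
```

Call:
play_rows(
  deltas=[
    [10,[1.3,0,0],[0,0,0]],
    [10,[2.6,0,0],[0,0,0]],
    [10,[4,0,0],[0,0,0]],
    [10,[4,0,0],[0,0,0]],
  ],
)

```text
clock: 9.05
tcp_pos: [0.5979, -0.1519, 0.0754]
orientation: [2.148, 2.073, -0.228]
contact_force: [-0.2, -6.9, -1.1]
grip_width: 0.0277
```

```bash
python3 -c "
from h import *
tip()"
```

```text
tip dx 0.1 dy 6.4 dz -1.1 tilt 12.14 yaw -2.04 roll 0.02 F track x,y,z [ 0.  -6.9 -1.1] axial -6.5 M [-1.16  0.09 -0.05] w 27.7 t 9.05
```

Call:
play_rows(
  deltas=[
    [10,[1,0,0],[0,0,0]],
    [10,[1.5,0,0],[0,0,0]],
    [10,[1.5,0,0],[0,0,0]],
  ],
)

```text
clock: 9.43
tcp_pos: [0.5978, -0.1518, 0.0754]
orientation: [2.148, 2.071, -0.23]
contact_force: [-0.2, -7.0, -0.1]
grip_width: 0.0278
```

```bash
python3 -c "
from h import *
tip()"
```

```text
tip dx 0.1 dy 6.5 dz -1.2 tilt 12.23 yaw -2.09 roll 0.03 F track x,y,z [ 0.  -7.  -0.1] axial -6.8 M [-1.16  0.09  0.01] w 27.8 t 9.43
```

Call:
play_rows(
  deltas=[
    [10,[2,0,0],[0,0,0]],
    [10,[3,0,0],[0,0,0]],
    [10,[4,0,0],[0,0,0]],
    [10,[4,0,0],[0,0,0]],
    [10,[4,0,0],[0,0,0]],
  ],
)

```text
clock: 10.05
tcp_pos: [0.5978, -0.1501, 0.0751]
orientation: [2.149, 2.068, -0.232]
contact_force: [-0.9, -9.1, -0.5]
grip_width: 0.0279
```

```bash
python3 -c "
from h import *
tip();print((np.array(pose(0,0,0,0)[0])))"
```

```text
tip dx 0.1 dy 8.2 dz -1.8 tilt 12.36 yaw -2.19 roll 0.06 F track x,y,z [-0.6 -9.2 -0.5] axial -8.8 M [-1.42  0.12  0.02] w 27.9 t 10.05
[ 597.80142905 -156.44556479   56.3       ]
```

Call:
play_rows(
  deltas=[
    [10,[3,0,0],[0,0,0]],
    [10,[4,0,0],[0,0.004,0.003]],
    [10,[5,0,0],[0,0.005,0.003]],
    [10,[5,0,0],[0,0.005,0.003]],
  ],
)

```text
clock: 10.55
tcp_pos: [0.5974, -0.1482, 0.0747]
orientation: [2.155, 2.063, -0.229]
contact_force: [-0.5, -10.9, 0.5]
grip_width: 0.028
```

```bash
python3 -c "
from h import *
tip()
p,d=r.grab_frame('scene');np.savez('scene3.npz',p=p,d=d)
u=proj('scene',[.595,-.15,.08])[0].astype(int)
cv2.imwrite('pics/s3.png',cv2.resize(p[u[1]-65:u[1]+55,u[0]-80:u[0]+80,::-1],None,fx=5,fy=5,interpolation=cv2.INTER_CUBIC))"
```

```text
tip dx 0.2 dy 10.0 dz -2.0 tilt 12.25 yaw -2.48 roll 0.11 F track x,y,z [ -0.1 -10.9   0.5] axial -10.7 M [-1.89  0.19  0.02] w 28.0 t 10.55
```

View pics/s3.png

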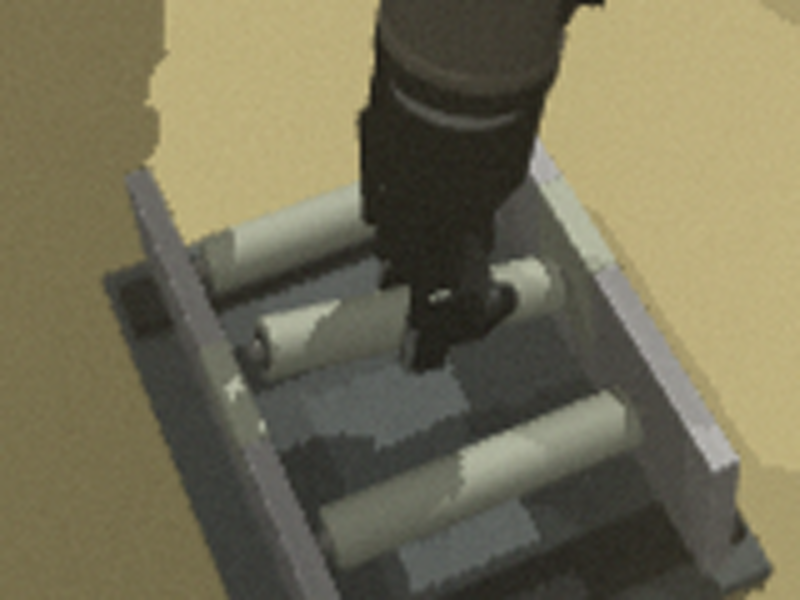

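```bash
python3 -c "
from h import *
for t,dz in((12,-.4),(9.5,-.3),(7,-.2),(4.5,-.1),(2,0),(0,0)): goto(0,1.7,dz,t,s=81.2)"
```

```text
shift [4.5 0.6 0.6] turn [-0.0001  0.0044 -0.0094]
shift [5.3 0.6 4. ] turn [ 0.0002  0.048  -0.0094]
shift [6.4 0.6 7.4] turn [ 0.0004  0.0917 -0.0094]
shift [ 7.6  0.6 10.7] turn [ 0.0006  0.1353 -0.0094]
shift [ 8.9  0.6 14. ] turn [ 0.0008  0.1789 -0.0094]
shift [10.1  0.6 16.6] turn [ 0.0009  0.2138 -0.0094]
```

Call:
play_rows(
  deltas=[
    [10,[4.5,0.6,0.6],[0,0.004,-0.01]],
    [10,[4.5,0.6,0.6],[0,0.004,-0.01]],
    [10,[5.3,0.6,4],[0,0.048,-0.01]],
    [10,[6.4,0.6,7.4],[0,0.092,-0.01]],
    [10,[6.4,0.6,7.4],[0,0.092,-0.01]],
  ],
)

```text
clock: 11.22
tcp_pos: [0.5978, -0.1481, 0.0668]
orientation: [2.198, 2.116, -0.136]
contact_force: [-0.5, -10.4, -1.8]
grip_width: 0.028
```

```bash
python3 -c "
from h import *
tip()
for t,dz in((7,-.2),(4.5,-.1),(2,0),(0,0)): goto(0,1.7,dz,t,s=81.2)"
```

```text
tip dx 0.1 dy 9.9 dz -1.4 tilt 7.16 yaw -2.18 roll 0.09 F track x,y,z [ -0.1 -10.4  -1.8] axial -10.1 M [-1.91  0.15 -0.02] w 28.0 t 11.22
shift [4.6 0.2 0.1] turn [ 0.0011  0.0027 -0.0041]
shift [5.5 0.2 3.5] turn [ 0.0012  0.0464 -0.0041]
shift [6.5 0.2 6.9] turn [ 0.0013  0.09   -0.004 ]
shift [7.5 0.2 9.6] turn [ 0.0013  0.1249 -0.004 ]
```

Call:
play_rows(
  deltas=[
    [10,[5.5,0.2,0.1],[0.001,0.003,-0.005]],
    [10,[6.5,0.2,0.1],[0.001,0.003,-0.005]],
    [10,[6.5,0.2,0.1],[0.001,0.003,-0.005]],
    [10,[6.5,0.2,0.1],[0.001,0.003,-0.005]],
  ],
)

```text
clock: 11.72
tcp_pos: [0.5981, -0.1459, 0.0667]
orientation: [2.195, 2.117, -0.137]
contact_force: [-1.0, -11.9, -0.6]
grip_width: 0.0279
```

```bash
python3 -c "
from h import *
tip()
for t,dz in((7,-.2),(4.5,-.1),(2,0),(0,0)): goto(0,1.7,dz,t,s=79.4)"
```

```text
tip dx 0.1 dy 12.1 dz -1.6 tilt 7.24 yaw -2.07 roll 0.08 F track x,y,z [ -0.6 -12.   -0.6] axial -11.8 M [-2.35  0.18 -0.04] w 27.9 t 11.72
shift [4.2 0.1 0.2] turn [ 0.0011  0.0042 -0.0022]
shift [5.1 0.1 3.6] turn [ 0.0012  0.0478 -0.0022]
shift [6.1 0.1 6.9] turn [ 0.0012  0.0914 -0.0021]
shift [7.1 0.  9.6] turn [ 0.0012  0.1263 -0.0021]
```

Call:
play_rows(
  deltas=[
    [10,[4.5,0.1,1.5],[0.001,0.025,-0.002]],
    [10,[5.1,0.1,3.6],[0.001,0.048,-0.002]],
    [10,[5.6,0.1,5.3],[0.001,0.07,-0.002]],
    [10,[6.1,0.1,6.9],[0.001,0.092,-0.002]],
    [10,[6.1,0.1,6.9],[0.001,0.092,-0.002]],
  ],
)

```text
clock: 12.35
tcp_pos: [0.5979, -0.1456, 0.0594]
orientation: [2.243, 2.159, -0.042]
contact_force: [0.4, -12.3, -2.3]
grip_width: 0.0275
```

```bash
python3 -c "
from h import *
tip()
for t,dz in((2,-.1),(0,0)): goto(0,1.7,dz,t,s=79.4)"
```

```text
tip dx 0.1 dy 11.5 dz -0.5 tilt 2.22 yaw -2.18 roll 0.08 F track x,y,z [  0.8 -12.3  -2.3] axial -12.2 M [-2.41  0.17  0.06] w 27.5 t 12.35
shift [4.8 0.2 0.3] turn [ 0.0012  0.0038 -0.0041]
shift [5.5 0.2 2.9] turn [ 0.0012  0.0387 -0.0041]
```

Call:
play_rows(
  deltas=[
    [10,[4.8,0.2,1],[0.001,0.015,-0.004]],
    [10,[5,0.2,2],[0.001,0.028,-0.004]],
    [10,[5.2,0.2,2.9],[0.001,0.039,-0.004]],
    [10,[5.2,0.2,2.9],[0.001,0.039,-0.004]],
    [10,[5.2,0.2,2.9],[0.001,0.039,-0.004]],
  ],
)

```text
clock: 12.98
tcp_pos: [0.5981, -0.1448, 0.0566]
orientation: [2.259, 2.177, -0.004]
contact_force: [-1.2, -12.8, -2.9]
grip_width: 0.0278
```

```bash
python3 -c "
from h import *
tip()
goto(0,1.7,0,0,s=79.4)
goto(0,3,0,0)
p,d=r.grab_frame('scene');np.savez('scene4.npz',p=p,d=d)
u=proj('scene',[.595,-.15,.08])[0].astype(int)
cv2.imwrite('pics/s4.png',cv2.resize(p[u[1]-65:u[1]+55,u[0]-80:u[0]+80,::-1],None,fx=5,fy=5,interpolation=cv2.INTER_CUBIC))"
```

```text
tip dx 0.1 dy 11.7 dz -0.1 tilt 0.26 yaw -2.13 roll 0.08 F track x,y,z [ -0.7 -12.9  -2.9] axial -12.9 M [-2.49  0.16  0.07] w 27.8 t 12.97
shift [4.7 0.1 0.3] turn [ 0.0014  0.0045 -0.0031]
shift [-8.6  0.2  0.3] turn [ 0.0014  0.0045 -0.0031]
```

View pics/s4.png

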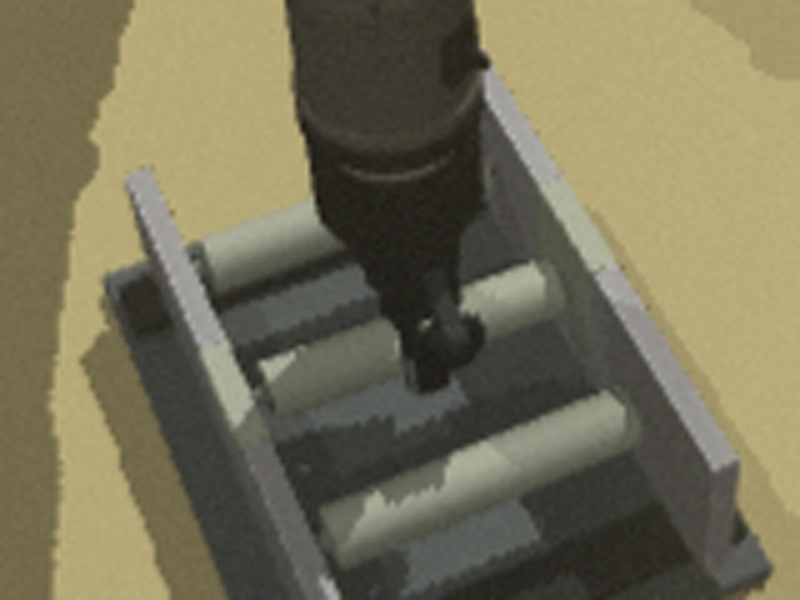

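Call:
play_rows(
  deltas=[
    [10,[3,0.1,0.3],[0.001,0.005,-0.003]],
    [10,[1,0.1,0.3],[0.001,0.005,-0.003]],
    [10,[-1,0.1,0.3],[0.001,0.005,-0.003]],
    [10,[-2.5,0.1,0.3],[0.001,0.005,-0.003]],
    [10,[-2.5,0.1,0.3],[0.001,0.005,-0.003]],
  ],
)

```text
clock: 13.65
tcp_pos: [0.598, -0.1495, 0.0564]
orientation: [2.259, 2.18, -0.001]
contact_force: [-1.4, -7.1, -1.5]
grip_width: 0.0279
```

```bash
python3 -c "
from h import *
tip()
goto(0,3,0,0)"
```

```text
tip dx 0.1 dy 7.0 dz -0.1 tilt 0.11 yaw -2.05 roll 0.06 F track x,y,z [-1.1 -7.2 -1.5] axial -7.2 M [-1.59  0.14 -0.03] w 27.9 t 13.65
shift [-4.   0.1  0.1] turn [ 0.0011  0.002  -0.0017]
```

Call:
play_rows(
  deltas=[
    [10,[-1,0.1,0.1],[0.001,0.002,-0.002]],
    [10,[-2.5,0.1,0.1],[0.001,0.002,-0.002]],
    [10,[-3.5,0.1,0.1],[0.001,0.002,-0.002]],
    [10,[-4.2,0.1,0.1],[0.001,0.002,-0.002]],
    [10,[-4.2,0.1,0.1],[0.001,0.002,-0.002]],
  ],
)

```text
clock: 14.28
tcp_pos: [0.598, -0.1534, 0.0563]
orientation: [-2.258, -2.184, -0.0]
contact_force: [-0.7, -3.3, -2.2]
grip_width: 0.0279
```

```bash
python3 -c "
from h import *
tip()"
```

```text
tip dx 0.1 dy 3.0 dz -0.0 tilt -0.01 yaw -1.92 roll 0.01 F track x,y,z [-0.6 -3.3 -2.2] axial -3.3 M [-0.75  0.04 -0.01] w 27.9 t 14.28
```

Call:
play_rows(
  deltas=[
    [10,[-1,0,0],[0,0,0]],
    [10,[-2,0,0],[0,0,0]],
    [10,[-2,0,0],[0,0,0]],
    [10,[-2,0,0],[0,0,0]],
  ],
)

```text
clock: 14.78
tcp_pos: [0.598, -0.1535, 0.0562]
orientation: [-2.255, -2.184, -0.002]
contact_force: [-2.6, 5.3, 1.1]
grip_width: 0.0278
```

```bash
python3 -c "
from h import *
tip()"
```

```text
tip dx -0.0 dy 3.0 dz 0.2 tilt -0.14 yaw -1.84 roll -0.02 F track x,y,z [-2.7  5.2  1.1] axial 5.2 M [ 0.95  0.3  -0.17] w 27.8 t 14.78
```

Call:
play_rows(
  deltas=[
    [10,[0.3,0,0],[0,0,0]],
    [10,[0.3,0,0],[0,0,0]],
    [35,[0.3,0,0],[0,0,0]],
    [60,[0.3,0,0],[0,0,0]],
    [60,[0.3,0,0],[0,0,0]],
    [60,[0.3,0,0],[0,0,0]],
  ],
)

```text
clock: 15.52
tcp_pos: [0.5982, -0.1533, 0.0563]
orientation: [-2.256, -2.184, -0.002]
contact_force: [-0.3, 0.2, 0.9]
grip_width: 0.0602
```

Call:
play_rows(
  deltas=[
    [60,[0,0,-5],[0,0,0]],
    [60,[0,0,-25],[0,0,0]],
    [60,[0,0,-60],[0,0,0]],
    [60,[0,0,-110],[0,0,0]],
    [60,[0,0,-150],[0,0,0]],
    [60,[-50,-20,-170],[0,0,0]],
    [60,[-100,-40,-180],[0,0,0]],
    [60,[-150,-60,-180],[0,0,0]],
  ],
)

```text
clock: 16.52
tcp_pos: [0.5333, -0.3036, 0.2389]
orientation: [2.255, 2.184, 0.005]
contact_force: [-0.1, -0.5, -0.7]
grip_width: 0.06
```

Call:
play_rows(
  deltas=[
    [60,[-50,-20,0],[0,0,0]],
    [60,[-90,-40,0],[0,0,0]],
    [60,[-130,-60,0],[0,0,0]],
    [60,[-130,-60,0],[0,0,0]],
  ],
)

```text
clock: 17.02
tcp_pos: [0.4655, -0.4361, 0.2406]
orientation: [2.262, 2.174, 0.002]
contact_force: [0.5, 0.4, 0.3]
grip_width: 0.0604
```

Run:
```python
from h import *
rep();a=[]
for n in('scene','top'):
    p,d=r.grab_frame(n);np.savez(n+'5.npz',p=p,d=d)
    u=proj(n,[.595,-.15,.08])[0].astype(int)
    a.append(cv2.resize(p[u[1]-55:u[1]+55,u[0]-55:u[0]+55,::-1],(400,400),interpolation=cv2.INTER_CUBIC))
    P=cloud(n,d)*1000
    for x0 in(510,596,679):
        m=(abs(P[...,0]-x0)<20)&(P[...,1]>-226)&(P[...,1]<-66)&(P[...,2]>82)&(P[...,2]<100);q=P[m]
        e=[np.percentile(q[(q[:,1]>l)&(q[:,1]<h),2],80).round(1) for l,h in((-222,-200),(-105,-80))]
        print(n,x0,m.sum(),"y",np.percentile(q[:,1],[1,99]).round(1),"x",np.median(q[:,0]).round(1),"z ends",e)
cv2.imwrite('pics/f.png',np.hstack(a))
```

```text
t 17.02 p [ 465.5 -436.1  240.6] F [0.5 0.4 0.3] M [ 0.01 -0.01  0.01] w 60.4 q [ 0.26  0.45  0.55  1.67 -0.26  1.09  0.84]
axes x,y,z [[0.04, 0.999, -0.002], [0.999, -0.04, 0.004], [0.004, -0.002, -1.0]]
scene 510 445 y [-218.6  -71.5] x 517.9 z ends [np.float64(89.3), np.float64(88.5)]
scene 596 509 y [-224.1  -81.7] x 602.4 z ends [np.float64(88.7), np.float64(88.2)]
scene 679 675 y [-223.4  -66.7] x 686.9 z ends [np.float64(89.1), np.float64(89.0)]
top 510 329 y [-225.3  -69.1] x 510.0 z ends [np.float64(93.6), np.float64(91.6)]
top 596 320 y [-225.6  -81. ] x 595.5 z ends [np.float64(91.9), np.float64(91.3)]
top 679 278 y [-222.9  -75.6] x 677.5 z ends [np.float64(89.8), np.float64(91.8)]
```

View pics/f.png

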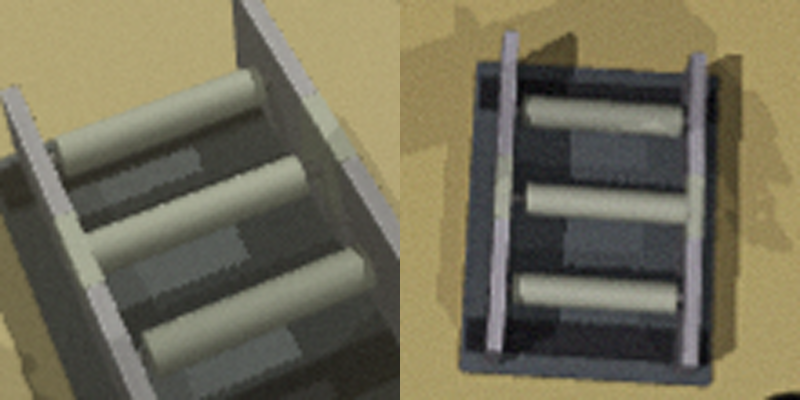

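In the crops, the middle roller is level and parallel to its neighbours. Its plain end is flush with the low rail at (690,207), and its sprung pin reaches into the tall rail at (515,200). The arm is clear, so I'm handing in.

```bash
python3 -c "
from h import *
print(r.hand_in());rep()"
```

```text
the job is handed in; nothing more can be done
None
the job is handed in; nothing more can be done
```

The loose roller is refitted in the middle bay and the job is handed in. The arm was clear of everything, at about 17 s of the 54 s allowed.

**What I did:**
1. I gripped the roller in its cradle and tilted it 12° with the sprung end down.
2. I felt for the tall rail's face above the cup, then put the sprung pin into the cup.
3. I pressed it in to about 12–12.9 N, below the 13.5 N stop, and swung the fixed pin down past the low rail with no sign of it touching.
4. I eased it back until the tube met the low rail, at about 5 N, then let go and moved away.

**Last checks:**
- **Height and level:** both ends of the middle roller are level and at the same height as the fitted rollers, to within about 2 mm.
- **Low rail:** the plain end is flush with the rail, so the fixed pin should be in its full 7 mm.
- **Tall rail:** the gap to the tube is about 17 mm in the pictures. That would put the 20 mm pin 3–4 mm into its 4 mm cup. The way the spring force rose as I pressed also showed the pin bottoming in the cup.
- **Force:** the wrist force read about zero after release.

**Disagreements and gaps:**
- The two cameras differed by about 5 mm in x. I settled that by comparing the held roller with the measured tool position.
- The middle roller sits closer to the low rail than its two neighbours do.
- I did not measure the bystanders again at the end, but the arm stayed away from them.

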